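# Put the two bench jars away in the divided tray

## Robot

A 6-joint arm with a two-finger parallel gripper is mounted at the origin on a cart in front of the work surface, level with it; the furniture and walls round the work are solid. World frame = base frame: x ahead of the robot, y to its left, z up, the work surface at z = 0. Lengths are in m, angles in degrees, forces in N, time in s.
With the tool pointing down it reaches from about 0.35 to 0.875 m from the base axis. Payload 4.2 kg.
Tool frame: the origin (TCP) lies between the finger pads; the fingertips stand 8 mm ahead of it and the grasp point (between the pads) lies 11 mm behind it; x points along the fingers, y is the direction in which the jaws open and shut, and the axes are right-handed (so a half turn about x gives the same grasp; the last joint's range is limited). The gripper opens to 87 mm and grips with 3 to 60 N. Pads are 19 mm wide; open, the fingers measure 117 mm over their backs; the gripper's body (75 mm by 190 mm) begins 51 mm behind the grasp point.
Start: joints at [81.165, 22.042, 0.453, 0, -68.411, -14.817], TCP at [0.251, 0.572, 0.231] pointing down, gripper open.
Joint ranges: [-179.83, 179.83], [-69.29, 118.12], [-61.27, 80.66], [-181.25, 117.63], [-171.15, -9.14], [-177.46, 177.46]. Speed limits (degrees/s): [159.86, 159.86, 180, 180, 180, 180].

## Interface

Orientations are given as a 3x3 rotation matrix whose columns are the frame's x, y, z axes.
In Python, from station import r gives the robot as it stands. The module is installed in compiled form; this text tells all that it offers.
- The arm moves only by the tool move_arm, never from a script. Its argument "increments" is one flat list of numbers, 7 for each row, row after row: the turn, a rotation vector about the tool's x, y, z in degrees, then the shift along the tool's x, y, z in m, then the finger opening in m, from 0 to 0.087. A call has 1 to 12 rows; each row is the pose to reach, as a shift and turn from the pose commanded when the call began, along the tool's axes at that moment; what a row does not reach only later rows make up. A row lasts 1/12 s, in which the tool goes at most 41.7 mm and 7.16 degrees, less where a joint would pass 70% of its speed; a pose out of reach is approached as far as the arm can. A call with a gripper value outside its range is refused whole. The fingers move at their own pace and stop on an object; the grip force is fixed at half the most. Time passes only in rows, so rows that repeat a pose let the fingers close. It gives the time, the measured TCP pose, the force and the opening at its end, in the units of the state.
- r.sense(): the state, without advancing time (a new reading comes with each control period).
- r.capture(name): name is "scene" or "top" or "wrist"; returns the picture (400x640x3 uint8, red, green, blue); there is no depth.
- r.calibration(name): a dict with "fx", "fy", "cx", "cy" (pixels), "rvec" (rotation vector, rad) and "tvec" (3), from world to camera coordinates, as OpenCV has them; the wrist camera has in their place "tool_from_camera" (4x4, takes a point from camera to tool coordinates, whose origin is the TCP and whose axes are the tool frame's). Camera axes: x right, y down, z forward; pixel columns grow to the right and rows downward; lengths in m; the calibration is good to about 2 mm. A picture is of the moment at which its call begins: read the wrist's pose just before it. calibration takes no time and is no camera call.
- r.finish_job(): hands the job in, once; it reports no verdict.
The state is a dict: "time_s": time; "joints": joint angles; "joint_velocities": joint speeds; "effort": joint torques, N m; "tcp_pos": TCP position; "ee_rot": TCP orientation; "wrist_force": force on the tool from outside, world axes, zero at the start; "moment": the same for the moment, N m; "gripper_width": opening from 0.0 (shut) to 1.0 (fully open).
Only numpy, scipy, OpenCV 4.12 (cv2) and the standard library are available. Lean on these libraries where they do the work, as an engineer would, in place of code of your own. Each camera call takes 0.05 s, during which the arm holds its last target.

## Task

Put the two screw-lid jars away in the black divided tray: stand them upright on its floor, one in each of its two small compartments, either way round. Set them down rather than dropping them, and leave the plain blue wax tube standing where it is.

Things in the scene. Friction and masses are not known exactly. Their poses are not given: they have to be found in the camera images.
- divided_tray: Loose black acrylic tray, 150 (x) x 203 (y) x 50 mm, 0.9 kg; origin at centre of underside, z up. Floor and walls 3 mm thick. -y side: one wide compartment holding a tape roll and a wax ring. +y side, beyond a divider at y = -10 mm: the two small compartments, each 71 (x) x 107 (y) mm, centres at (-36, 44) and (36, 44) mm in its frame; dividers 2 mm thick, 40 to 43 mm high.
- tall_jar_mid (a point): Centre (half-way up, 31 mm above its foot) of the taller screw-lid jar: white body, blue lid, round, 39 mm in diameter, 62 mm high, about 0.05 kg; stands upright on the bench, its z axis up.
- short_jar_mid (a point): Centre (half-way up, 27.5 mm above its foot) of the shorter screw-lid jar: brown body, black lid, round, 43 mm in diameter, 55 mm high, about 0.07 kg; stands upright on the bench, its z axis up.
- wax_tube_mid (a point): Centre (half-way up, 30 mm above its foot) of the plain blue wax tube, open at both ends and without a lid, 28 mm in diameter, 60 mm high; it stands upright on the bench near the jars and stays there.
There are look-alikes about, which are no part of the job. Leave any pink or yellow look-alike of the part that bears short_jar_mid alone.

How it is judged:
By the outcome, as a careful person would: the job done as asked, in the order asked, and still so for the second after the job is handed in, with the robot touching nothing.
It also fails if it takes over 48 s, if anything falls off the work surface, if the arm or the gripper's body presses on something with over 40 N, if the wrist force passes 120 N, or if a joint passes its speed limit or range.

## Working session

There is one attempt and no reset: what is moved stays moved. The work goes in short steps, Python scripts to look and compute and a tool call to move; the robot and the scene stay as the last step left them, time stands still between calls to the robot, and variables do not carry over. Pictures are saved under pics/ and viewed, and the job is handed in when it is done.

Besides the shell and the picture viewer there is one more tool, called by a JSON object that holds its "api" and its "payload", one argument or row to a line. move_arm: Moves the arm, as the interface text tells. Its arguments: {"type":"object","properties":{"increments":{"type":"array","items":{"type":"number"}}},"required":["increments"]}

```bash
mkdir -p pics; python3 - <<'E'
from station import r
import cv2,json
for n in ["scene","top","wrist"]:
    im=r.capture(n); cv2.imwrite(f"pics/{n}0.png",im[:,:,::-1])
    print(n,r.calibration(n))
s=r.sense();print(s)
E
```

```text
scene {'fx': 481.69559641303016, 'fy': 481.69559641303016, 'cx': 308.19870710764684, 'cy': 200.06714374458147, 'rvec': array([ 1.96122622, -0.7308871 ,  0.45634519]), 'tvec': array([-0.42153816,  0.20821358,  0.67394815])}
top {'fx': 457.79662357692087, 'fy': 457.79662357692087, 'cx': 317.81447166561486, 'cy': 192.49132133580162, 'rvec': array([ 2.14100463, -2.19443198,  0.15004226]), 'tvec': array([-0.01228674,  0.52516614,  0.86356096])}
wrist {'fx': 344.7892370692235, 'fy': 344.7892370692235, 'cx': 314.35673165589156, 'cy': 207.4602720137071, 'tool_from_camera': array([[-3.50875811e-04, -2.97315995e-01,  9.54779072e-01,
        -1.53517814e-01],
       [ 9.99999920e-01,  7.98818665e-05,  3.92369241e-04,
        -7.53507344e-04],
       [-1.92927186e-04,  9.54779133e-01,  2.97315943e-01,
        -8.23058951e-02],
       [ 0.00000000e+00,  0.00000000e+00,  0.00000000e+00,
         1.00000000e+00]])}
{'time_s': 0.15, 'joints': array([ 8.11663110e+01,  2.20804385e+01,  3.99582396e-01, -1.99156381e-02,
       -6.84109737e+01, -1.48195206e+01]), 'joint_velocities': array([ 0.00929524, -0.0265615 ,  0.28998096,  0.09553602, -0.00933116,
       -0.04840715]), 'effort': array([-3.54064878e-05, -3.91051698e+01,  1.87587476e+01,  4.22227979e+00,
        1.23865486e-02, -1.37652623e-04]), 'tcp_pos': array([0.25053464, 0.57212429, 0.22972711]), 'ee_rot': array([[-5.65498280e-04, -4.01316795e-01, -9.15939141e-01],
       [-1.53406631e-03, -9.15937862e-01,  4.01317181e-01],
       [-9.99998663e-01,  1.63205555e-03, -9.76852896e-05]]), 'wrist_force': array([-0.75024144,  0.12567411, -0.46106524]), 'moment': array([ 0.03848226, -0.02885533,  0.02677277]), 'gripper_width': 1.0023627164797586}
```

View pics/scene0.png

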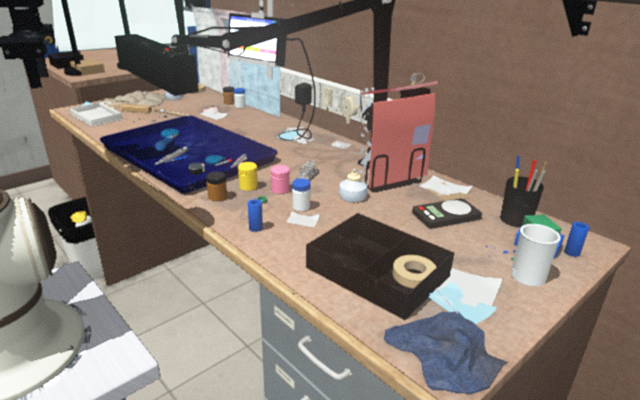

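View pics/top0.png

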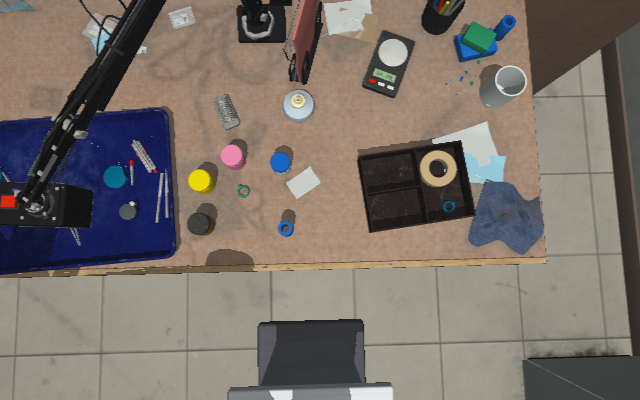

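View pics/wrist0.png

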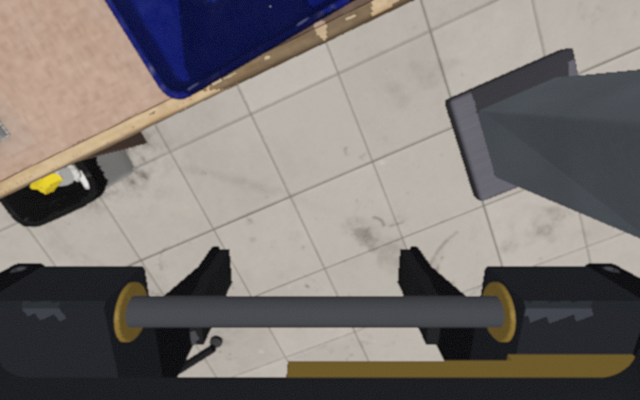

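Candidates for the short jar are the black lid/brown body at top (200,223) / scene (216,187), the yellow one (200,181), the pink one (232,157), and a far brown one at scene (228,95). For the tall jar they are the blue lid/white body at top (281,162) / scene (301,195) and a far white one at scene (240,98). The wax tube is at top (286,228). Next: close crops to check these.

```bash
cat > h.py <<'E'
import numpy as np,cv2
from station import r
def ray(n,uv,z):
    c=r.calibration(n);R=cv2.Rodrigues(c['rvec'])[0];t=c['tvec']
    d=R.T@np.array([(uv[0]-c['cx'])/c['fx'],(uv[1]-c['cy'])/c['fy'],1]);o=-R.T@t
    return o+d*(z-o[2])/d[2]
def proj(n,p):
    c=r.calibration(n);R=cv2.Rodrigues(c['rvec'])[0];q=R@np.array(p)+c['tvec']
    return np.array([c['fx']*q[0]/q[2]+c['cx'],c['fy']*q[1]/q[2]+c['cy']])
E
python3 - <<'E'
from h import *
a=cv2.imread('pics/scene0.png');b=cv2.imread('pics/top0.png')
A=cv2.resize(a[80:240,180:340],(560,560),interpolation=2)
cv2.imwrite('pics/c1.png',A)
cv2.imwrite('pics/c2.png',cv2.resize(b[120:260,170:310],(560,560),interpolation=2))
cv2.imwrite('pics/c3.png',cv2.resize(b[130:240,350:480],(780,660)[:2],interpolation=2)[:600])
for nm,n,uv,z in [('short','top',(200,223),.055),('tall','top',(281,162),.062),('tube','top',(286,228),.06),('yel','top',(200,181),.055),('pink','top',(232,157),.055),
 ('short s','scene',(216,178),.055),('tall s','scene',(301,184),.062),('tube s','scene',(255,202),.06),('far','scene',(228,90),.055)]: print(nm,ray(n,uv,z).round(4))
E
```

```text
short [0.4693 0.1983 0.055 ]
tall [0.5811 0.0439 0.062 ]
tube [0.4557 0.0367 0.06  ]
yel [0.5492 0.1987 0.055 ]
pink [0.5943 0.1379 0.055 ]
short s [0.4608 0.1889 0.055 ]
tall s [0.5738 0.038  0.062 ]
tube s [0.4559 0.0381 0.06  ]
far [0.8676 0.7683 0.055 ]
```

View pics/c1.png

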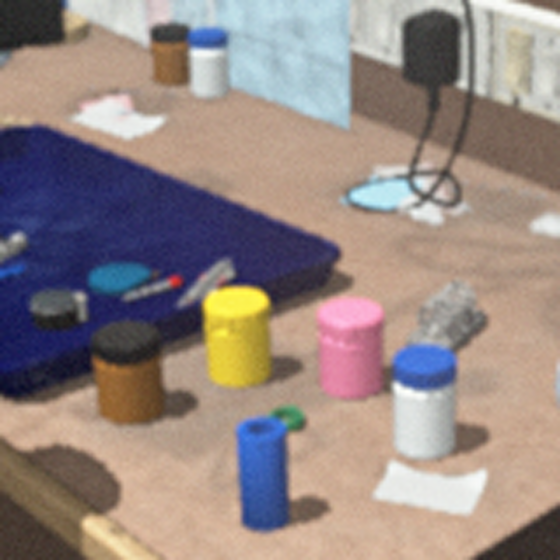

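View pics/c2.png

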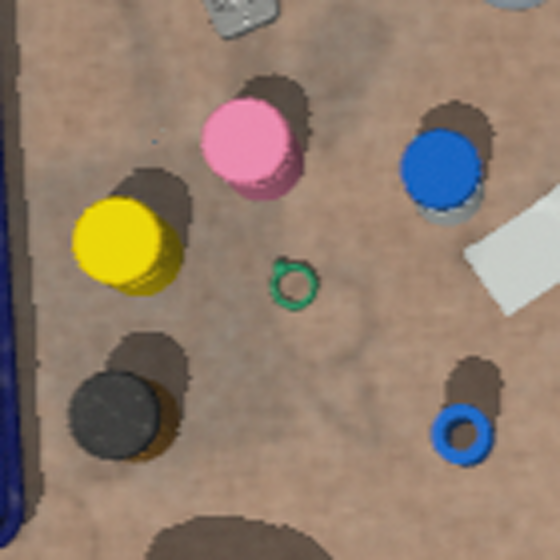

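View pics/c3.png

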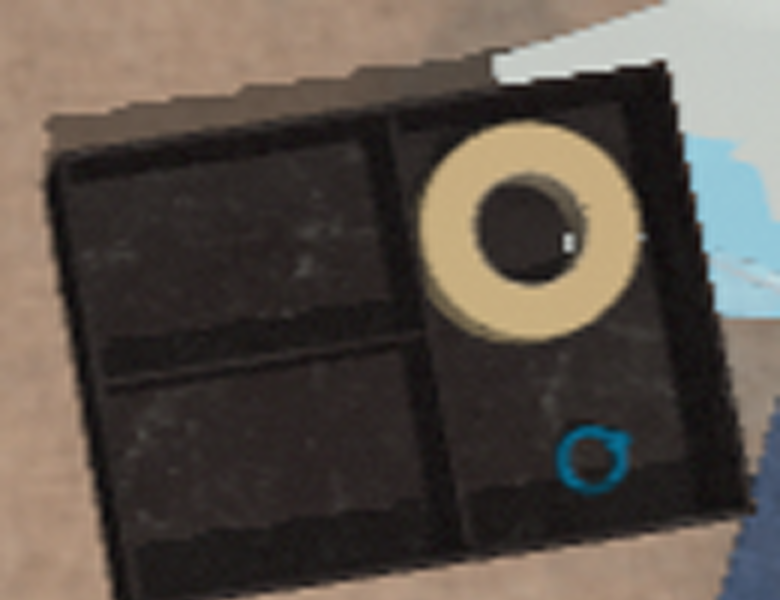

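The crops show the brown jar with black lid at top (199,224), the white jar with blue lid at (280,162) and the wax tube at (286,229). The far pair at scene (228,95)/(240,98) is about 0.77 m to the left and out of reach. I choose the near ones. Now the tray fit, and where the overhead boom is.

```bash
cat >> h.py <<'E'
def tri(a,b):
    P=[]
    for n in('top','scene'):
        c=r.calibration(n);K=np.array([[c['fx'],0,c['cx']],[0,c['fy'],c['cy']],[0,0,1]])
        P.append(K@np.hstack([cv2.Rodrigues(c['rvec'])[0],c['tvec'].reshape(3,1)]))
    X=cv2.triangulatePoints(P[0],P[1],np.array(a,float).reshape(2,1),np.array(b,float).reshape(2,1))
    return (X[:3]/X[3]).ravel()
E
python3 - <<'E'
from h import *
np.set_printoptions(precision=4,suppress=True)
print('short',ray('top',(198.75,223.75),.055),ray('scene',(216,175.1),.055),tri((198.75,223.75),(216,175.1)))
print('tall',ray('top',(280.25,162),.062),ray('scene',(301.1,182),.062),tri((280.25,162),(301.1,182)))
print('tube',ray('top',(285.75,228.75),.06))
cs=[ray('top',p,.05) for p in [(358.3,156.7),(460.8,140.8),(475.3,215),(370,231.5)]]
for c in cs: print(c)
cs=[c[:2] for c in cs]
print('sides',[np.linalg.norm(cs[i]-cs[(i+1)%4]) for i in range(4)],'centre',np.mean(cs,0))
# fit
M=np.array([[.075,.1015],[.075,-.1015],[-.075,-.1015],[-.075,.1015]]);C=np.array(cs)
U,S,Vt=np.linalg.svd((M).T@(C-C.mean(0)));R=(U@Vt).T
print('yaw',np.degrees(np.arctan2(R[1,0],R[0,0])))
for p in([0,0],[36,44],[-36,44]): print(p,C.mean(0)+R@(np.array(p)/1e3))
print(C-(C.mean(0)+(R@M.T).T))
print('boom',tri((45,205),(155,65)),tri((30,205),(180,40)))
s=cv2.imread('pics/scene0.png');cv2.imwrite('pics/c4.png',cv2.resize(s[0:200,0:400],(800,400)))
t=cv2.imread('pics/top0.png');
m=np.vstack([C.mean(0)+R@(np.array(p)/1e3) for p in([0,0],[36,44],[-36,44])])
print('scene corners',[proj('scene',[*(C.mean(0)+R@p),.05]) for p in M])
print([r.calibration('top')]) if 0 else None
for n in('top','scene'):
    c=r.calibration(n);Rr=cv2.Rodrigues(c['rvec'])[0];print(n,'cam',-Rr.T@c['tvec'])
E
```

```text
short [0.468  0.2007 0.055 ] [0.4686 0.2016 0.055 ] [0.468  0.2005 0.0556]
tall [0.5811 0.0453 0.062 ] [0.5802 0.0452 0.062 ] [0.5809 0.0455 0.0617]
tube [0.4543 0.0371 0.06  ]
[ 0.5904 -0.1051  0.05  ]
[ 0.6175 -0.3066  0.05  ]
[ 0.472  -0.3253  0.05  ]
[ 0.4455 -0.1221  0.05  ]
sides [np.float64(0.20334966662802795), np.float64(0.14675736637441292), np.float64(0.20495827331075714), np.float64(0.14589599922612803)] centre [ 0.5314 -0.2148]
yaw 7.35074321868941
[0, 0] [ 0.5314 -0.2148]
[36, 44] [ 0.5614 -0.1665]
[-36, 44] [ 0.49   -0.1757]
[[-0.0023 -0.0006]
 [-0.0012 -0.0008]
 [ 0.002  -0.0003]
 [ 0.0015  0.0016]]
boom [0.4658 0.3799 0.2617] [0.4888 0.3544 0.3177]
scene corners [array([356.4531, 211.8752]), array([453.7944, 252.0588]), array([407.3091, 294.4251]), array([304.8016, 243.4122])]
top cam [ 0.4176 -0.0077  0.9204]
scene cam [-0.0166 -0.6467  0.5067]
```

View pics/c4.png

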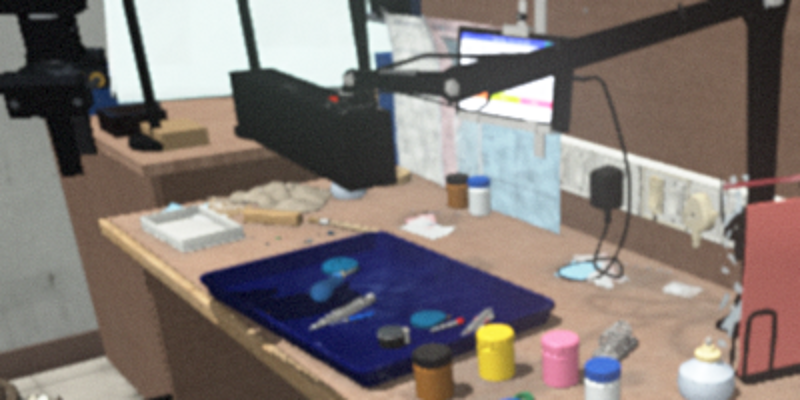

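The view shows a hanging lamp box over the blue tray and a book stand at the back. I'll locate both of these and the blue tray edge for clearance.

```bash
python3 - <<'E'
from h import *
np.set_printoptions(precision=3,suppress=True)
print('lamp right end',tri((90,222),(197,92)),tri((92,186),(197,55)),tri((90,222),(160,72)))
for u in [(90,225),(90,186),(0,225)]:
  print(u,[ray('top',u,z) for z in(.25,.35)])
print('book',tri((292,79),(371,187)),tri((303,60),(371,98)))
print('book bot',ray('top',(292,79),.0),ray('top',(292,79),.15),ray('scene',(371,187),0))
print('blue tray edge',[ray('top',u,.02) for u in[(174,180),(175,223),(176,245)]])
print('sprayer',ray('top',(298,105),.05), 'bench edge', ray('top',(320,263),0))
E
```

```text
lamp right end [0.484 0.318 0.213] [0.505 0.292 0.293] [0.443 0.314 0.262]
(90, 225) [array([0.459, 0.311, 0.25 ]), array([0.453, 0.263, 0.35 ])]
(90, 186) [array([0.516, 0.313, 0.25 ]), array([0.501, 0.265, 0.35 ])]
(0, 225) [array([0.462, 0.44 , 0.25 ]), array([0.455, 0.373, 0.35 ])]
book [ 0.772  0.019 -0.002] [ 0.716 -0.007  0.228]
book bot [0.768 0.022 0.   ] [0.711 0.017 0.15 ] [0.773 0.016 0.   ]
blue tray edge [array([0.558, 0.258, 0.02 ]), array([0.473, 0.255, 0.02 ]), array([0.43 , 0.253, 0.02 ])]
sprayer [0.696 0.01  0.05 ] bench edge [ 0.387 -0.027  0.   ]
```

```bash
python3 - <<'E'
from h import *
np.set_printoptions(precision=3,suppress=True)
def cen(n):
    c=r.calibration(n);return -cv2.Rodrigues(c['rvec'])[0].T@c['tvec']
def plane(n,a,b):
    o=cen(n);m=np.cross(ray(n,a,0.1)-o,ray(n,b,0.1)-o);return m/np.linalg.norm(m),o
n1,o1=plane('top',(150,20),(65,155));n2,o2=plane('scene',(240,42),(370,6))
d=np.cross(n1,n2);d/=np.linalg.norm(d)
for y in(.0,.1,.2,.3,.35):
    # solve point with y
    A=np.array([n1,n2,[0,1,0]]);print(np.linalg.solve(A,[n1@o1,n2@o2,y]))
E
```

```text
[0.959 0.    0.433]
[0.835 0.1   0.39 ]
[0.712 0.2   0.347]
[0.589 0.3   0.304]
[0.527 0.35  0.283]
```

```bash
cat >> h.py <<'E'
def inc(targets,quiet=False):
    "targets: (x,y,z,theta_deg) TCP; prints turn-x and tool shift"
    s=r.sense();R=s['ee_rot'];p=s['tcp_pos']
    th0=np.degrees(np.arctan2(R[1,1],R[0,1]))
    print('t',round(s['time_s'],2),'tcp',p.round(4),'th',th0.round(2),'F',s['wrist_force'].round(1),'w',round(s['gripper_width']*87,1))
    # levelling is included
    for x,y,z,th in targets:
        c,q=np.cos(np.radians(th)),np.sin(np.radians(th))
        T=np.array([[0,c,q],[0,q,-c],[-1,0,0.]])
        rv=np.degrees(cv2.Rodrigues(R.T@T)[0].ravel())
        print('turn',rv.round(2),'shift',(R.T@(np.array([x,y,z])-p)).round(4))
E
python3 - <<'E'
from h import *
inc([(.27,.23,.22,150),(.468,.2007,.12,150),(.468,.2007,.029,150)])
E
```

```text
t 0.15 tcp [0.2505 0.5721 0.2297] th -113.66 F [-0.8  0.1 -0.5] w 87.2
turn [ 9.634e+01 -8.000e-02 -7.000e-02] shift [ 0.0102  0.3055 -0.1551]
turn [ 9.634e+01 -8.000e-02 -7.000e-02] shift [ 0.1102  0.2527 -0.3482]
turn [ 9.634e+01 -8.000e-02 -7.000e-02] shift [ 0.2012  0.2526 -0.3482]
```

{"api": "move_arm", "payload": {
  "increments": [96.3,0,0,0.01,0.3055,-0.155,0.06,96.3,0,0,0.01,0.3055,-0.155,0.06,96.3,0,0,0.01,0.3055,-0.155,0.06,96.3,0,0,0.01,0.3055,-0.155,0.06,96.3,0,0,0.01,0.3055,-0.155,0.06,96.3,0,0,0.01,0.3055,-0.155,0.06,96.3,0,0,0.01,0.3055,-0.155,0.06,96.3,0,0,0.01,0.3055,-0.155,0.06,96.3,0,0,0.01,0.3055,-0.155,0.06,96.3,0,0,0.01,0.3055,-0.155,0.06,96.3,0,0,0.01,0.3055,-0.155,0.06,96.3,0,0,0.01,0.3055,-0.155,0.06]
}}

```text
time_s: 1.15
tcp_pos: [0.2701, 0.2299, 0.2207]
ee_rot: [[0.0, -0.94, 0.342], [0.001, 0.342, 0.94], [-1.0, 0.0, 0.001]]
wrist_force: [-0.3, 0.6, 0.2]
gripper_width: 0.687
```

```bash
python3 - <<'E'
from h import *
inc([(.468,.2007,.12,150)])
print(r.sense()['joints'].round(1))
E
```

```text
t 1.15 tcp [0.2701 0.2299 0.2207] th 160.01 F [-0.3  0.6  0.2] w 59.8
turn [ 1.001e+01  4.000e-02 -1.000e-02] shift [ 0.1007 -0.196   0.0402]
[ 67.2  -5.4 -34.3  -0.  -61.1 -87.2]
```

```bash
python3 - <<'E'
from h import *
a=r.capture('scene')[:,:,::-1];b=r.capture('top')[:,:,::-1]
cv2.imwrite('pics/s1.png',cv2.resize(np.vstack([a,b]),(480,600),interpolation=cv2.INTER_AREA))
E
```

```text
(no output)
```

View pics/s1.png

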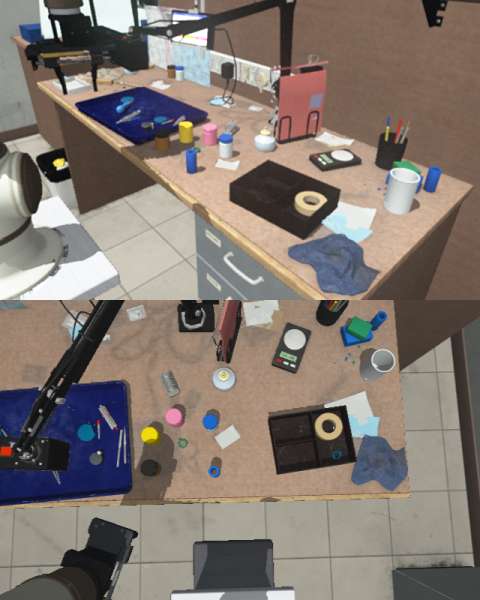

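The arm is clear, with the gripper at bottom left in the top view and the forearm behind it. Moving over the short jar.

{"api": "move_arm", "payload": {
  "increments": [10,0,0,0.05,-0.196,0.04,0.06,10,0,0,0.05,-0.196,0.04,0.06,10,0,0,0.1,-0.196,0.04,0.06,10,0,0,0.1,-0.196,0.04,0.06,10,0,0,0.1,-0.196,0.04,0.06,10,0,0,0.1,-0.196,0.04,0.06,10,0,0,0.1,-0.196,0.04,0.06,10,0,0,0.1,-0.196,0.04,0.06]
}}

```text
time_s: 1.92
tcp_pos: [0.4682, 0.2018, 0.1193]
ee_rot: [[-0.002, -0.87, 0.493], [-0.002, 0.493, 0.87], [-1.0, 0.001, -0.003]]
wrist_force: [-0.9, 0.1, -0.5]
gripper_width: 0.687
```

```bash
python3 - <<'E'
from h import *
inc([(.468,.2007,.029,150)])
cv2.imwrite('pics/w1.png',r.capture('wrist')[:,:,::-1])
s=r.sense();T=r.calibration('wrist')
C=T['tool_from_camera']
for P in([.468,.2007,.055],[.468,.2007,0]):
    q=np.linalg.inv(C)@np.array([*(s['ee_rot'].T@(np.array(P)-s['tcp_pos'])),1])
    print(T['fx']*q[0]/q[2]+T['cx'],T['fy']*q[1]/q[2]+T['cy'])
E
```

```text
t 1.92 tcp [0.4682 0.2018 0.1193] th 150.45 F [-0.9  0.1 -0.5] w 59.8
turn [ 0.45 -0.17 -0.06] shift [ 0.0903 -0.0005 -0.0007]
313.32963647830564 224.43549887818486
313.4629571539154 201.6660574422574
```

View pics/w1.png

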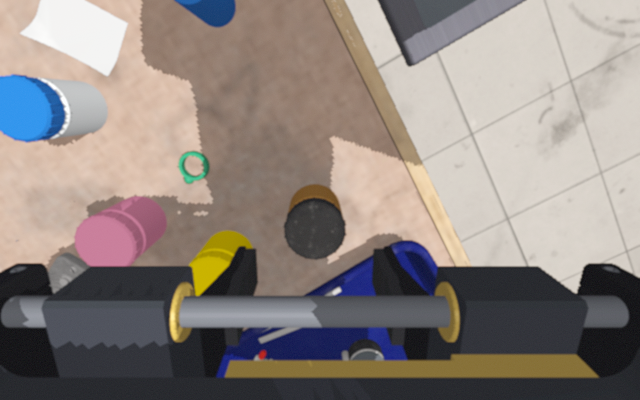

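The black lid centre is at about (315,222) against a predicted (313,224), so it agrees. Descend and grip.

{"api": "move_arm", "payload": {
  "increments": [0.4,0,0,0.03,-0.0005,-0.0007,0.06,0.4,0,0,0.06,-0.0005,-0.0007,0.06,0.4,0,0,0.08,-0.0005,-0.0007,0.06,0.4,0,0,0.09,-0.0005,-0.0007,0.06,0.4,0,0,0.09,-0.0005,-0.0007,0.06,0.4,0,0,0.09,-0.0005,-0.0007,0.03,0.4,0,0,0.09,-0.0005,-0.0007,0.03,0.4,0,0,0.09,-0.0005,-0.0007,0.03,0.4,0,0,0.09,-0.0005,-0.0007,0.03,0.4,0,0,0.09,-0.0005,-0.0007,0.03,0.4,0,0,0.09,-0.0005,-0.0007,0.03]
}}

```text
time_s: 2.88
tcp_pos: [0.4689, 0.2023, 0.032]
ee_rot: [[0.002, -0.866, 0.5], [0.002, 0.5, 0.866], [-1.0, -0.001, 0.002]]
wrist_force: [-2.3, 0.8, 6.6]
gripper_width: 0.474
```

```bash
python3 - <<'E'
from h import *
inc([(.468,.2007,.15,150),(.48,.06,.18,97.35),(.49,-.1757,.18,97.35)])
E
```

```text
t 2.88 tcp [0.4689 0.2023 0.032 ] th 150.03 F [-2.3  0.8  6.6] w 41.2
turn [0.03 0.14 0.05] shift [-1.18e-01 -1.00e-04 -1.50e-03]
turn [ 5.268e+01  1.500e-01 -1.000e-02] shift [-0.1483 -0.0808 -0.1174]
turn [ 5.268e+01  1.500e-01 -1.000e-02] shift [-0.1486 -0.2072 -0.3165]
```

{"api": "move_arm", "payload": {
  "increments": [0,0,0,-0.02,0,0,0.03,0,0,0,-0.05,0,0,0.03,0,0,0,-0.08,0,0,0.03,0,0,0,-0.12,0,0,0.03,0,0,0,-0.148,0,0,0.03,0,0,0,-0.148,0,0,0.03]
}}

```text
time_s: 3.38
tcp_pos: [0.4716, 0.2035, 0.1855]
ee_rot: [[0.012, -0.867, 0.499], [0.008, 0.499, 0.867], [-1.0, -0.006, 0.012]]
wrist_force: [0.1, 1.1, -1.4]
gripper_width: 0.476
```

```bash
python3 - <<'E'
from h import *
inc([(.48,.06,.18,97.35),(.49,-.1757,.18,97.35)])
cv2.imwrite('pics/s2.png',r.capture('scene')[:,:,::-1])
E
```

```text
t 3.38 tcp [0.4716 0.2035 0.1855] th 150.07 F [ 0.1  1.1 -1.4] w 41.4
turn [5.273e+01 8.300e-01 1.000e-02] shift [ 0.0045 -0.0789 -0.1203]
turn [5.273e+01 8.300e-01 1.000e-02] shift [ 0.0028 -0.2051 -0.3195]
```

View pics/s2.png

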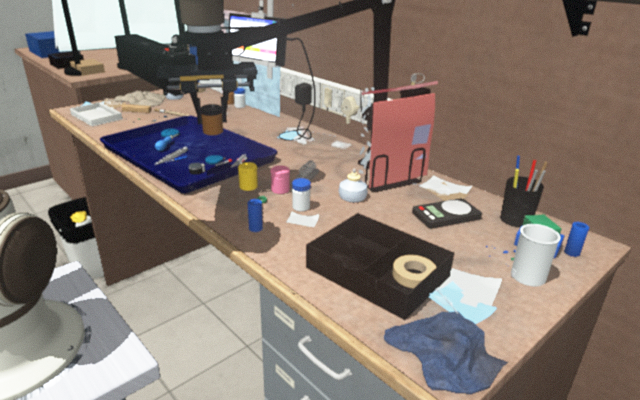

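The brown jar is held upright at (211,118) and nothing else has moved. Carry it to the near compartment.

{"api": "move_arm", "payload": {
  "increments": [52.7,0,0,0,-0.205,-0.319,0.03,52.7,0,0,0,-0.205,-0.319,0.03,52.7,0,0,0,-0.205,-0.319,0.03,52.7,0,0,0,-0.205,-0.319,0.03,52.7,0,0,0,-0.205,-0.319,0.03,52.7,0,0,0,-0.205,-0.319,0.03,52.7,0,0,0,-0.205,-0.319,0.03,52.7,0,0,0,-0.205,-0.319,0.03,52.7,0,0,0,-0.205,-0.319,0.03,52.7,0,0,0,-0.205,-0.319,0.03,52.7,0,0,0,-0.205,-0.319,0.03,52.7,0,0,0,-0.205,-0.319,0.03]
}}

```text
time_s: 4.43
tcp_pos: [0.4853, -0.1773, 0.1772]
ee_rot: [[-0.003, -0.126, 0.992], [0.001, 0.992, 0.126], [-1.0, 0.001, -0.003]]
wrist_force: [0.3, 0.0, -1.3]
gripper_width: 0.473
```

```bash
python3 - <<'E'
from h import *
inc([(.49,-.1757,.095,97.35),(.49,-.1757,.037,97.35)])
cv2.imwrite('pics/w2.png',r.capture('wrist')[:,:,::-1])
s=r.sense();T=r.calibration('wrist');C=T['tool_from_camera']
yaw=np.radians(7.35);c=np.array([.5314,-.2148]);R=np.array([[np.cos(yaw),-np.sin(yaw)],[np.sin(yaw),np.cos(yaw)]])
for P in [(-.075,.1015),(.075,.1015),(.075,-.1015),(-.075,-.1015)]:
    w=[*(c+R@P),.05]
    q=np.linalg.inv(C)@np.array([*(s['ee_rot'].T@(np.array(w)-s['tcp_pos'])),1])
    print(P,T['fx']*q[0]/q[2]+T['cx'],T['fy']*q[1]/q[2]+T['cy'])
E
```

```text
t 4.43 tcp [ 0.4853 -0.1773  0.1772] th 97.21 F [ 0.3  0.  -1.3] w 41.1
turn [-0.14 -0.15 -0.06] shift [0.0822 0.0009 0.0051]
turn [-0.14 -0.15 -0.06] shift [0.1402 0.0008 0.0052]
(-0.075, 0.1015) 384.09957775005023 160.4853987793599
(0.075, 0.1015) 374.74395850981966 318.15895415205216
(0.075, -0.1015) 160.39740502973424 318.3476716561613
(-0.075, -0.1015) 136.22903009012853 160.63353761810504
```

View pics/w2.png

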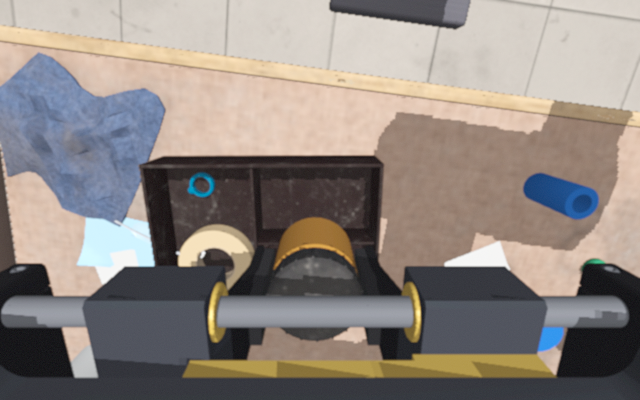

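```bash
python3 - <<'E'
from h import *
s=cv2.imread('pics/s2.png');w=cv2.imread('pics/w2.png')
g=lambda im:np.clip((im.astype(float)/255)**.5*255,0,255).astype(np.uint8)
cv2.imwrite('pics/c5.png',g(cv2.resize(s[205:315,295:465],None,fx=4.5,fy=4.5,interpolation=2)))
cv2.imwrite('pics/c6.png',g(cv2.resize(w[140:280,130:400],None,fx=2.9,fy=2.9,interpolation=2)))
E
```

```text
(no output)
```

View pics/c5.png

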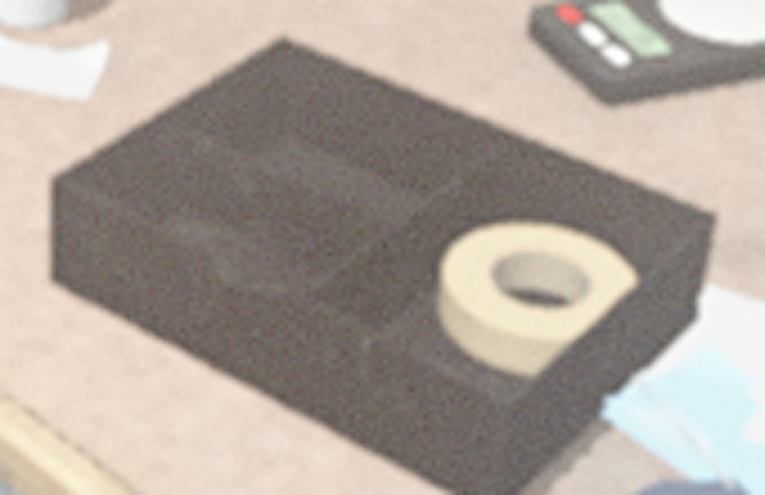

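View pics/c6.png

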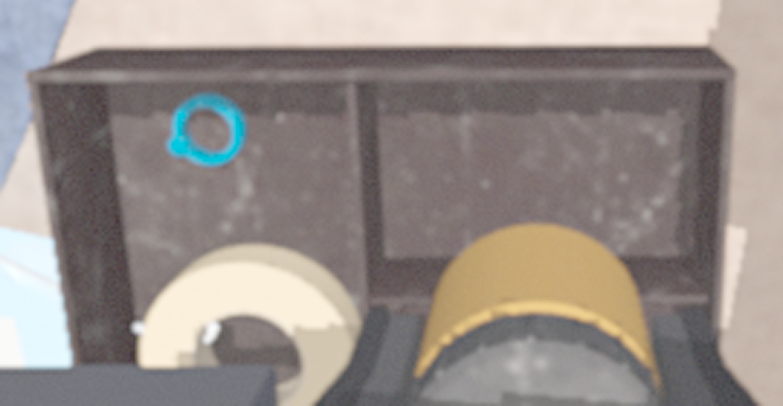

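```bash
cat > fit.py <<'E'
from h import *
from scipy.optimize import least_squares
def wproj(p,s):
    T=r.calibration('wrist');q=np.linalg.inv(T['tool_from_camera'])@np.array([*(s['ee_rot'].T@(np.array(p)-s['tcp_pos'])),1])
    return np.array([T['fx']*q[0]/q[2]+T['cx'],T['fy']*q[1]/q[2]+T['cy']])
E
python3 - <<'E'
from fit import *
s=r.sense()
M={'A':(.075,.1015),'B':(.075,-.1015),'C':(-.075,-.1015),'D':(-.075,.1015)}
obs=[('top','A',(358.3,156.7)),('top','B',(460.8,140.8)),('top','C',(475.3,215)),('top','D',(370,231.5)),
('scene','D',(306.6,245)),('scene','A',(358.3,213.4)),('scene','B',(453.9,252.8)),('scene','C',(408,294)),
('wrist','C',(142,166)),('wrist','D',(382.4,164))]
def f(v,use):
    c,q=np.cos(v[2]),np.sin(v[2]);o=[]
    for n,k,uv in obs:
        if n not in use: continue
        x,y=M[k];P=[v[0]+c*x-q*y,v[1]+q*x+c*y,.05]
        o+=list((wproj(P,s) if n=='wrist' else proj(n,P))-uv)
    return o
for use in(['top'],['scene'],['wrist'],['top','scene'],['top','scene','wrist']):
    z=least_squares(f,[.53,-.215,.128],args=(use,));v=z.x
    R=np.array([[np.cos(v[2]),-np.sin(v[2])],[np.sin(v[2]),np.cos(v[2])]])
    print(use,v[:2].round(4),np.degrees(v[2]).round(2),'near',(v[:2]+R@[-.036,.044]).round(4),'far',(v[:2]+R@[.036,.044]).round(4),'rms',np.sqrt(np.mean(z.fun**2)).round(2))
E
```

```text
['top'] [ 0.5314 -0.2147] 7.33 near [ 0.4901 -0.1757] far [ 0.5615 -0.1665] rms 0.75
['scene'] [ 0.5315 -0.217 ] 7.17 near [ 0.4903 -0.1778] far [ 0.5617 -0.1688] rms 0.92
['wrist'] [ 0.535  -0.2122] 7.86 near [ 0.4934 -0.1736] far [ 0.5647 -0.1637] rms 2.26
['top', 'scene'] [ 0.5318 -0.2158] 7.27 near [ 0.4905 -0.1767] far [ 0.5619 -0.1676] rms 0.94
['top', 'scene', 'wrist'] [ 0.534  -0.2138] 7.39 near [ 0.4927 -0.1748] far [ 0.5641 -0.1656] rms 1.7
```

{"api": "move_arm", "payload": {
  "increments": [0,0,0,0.02,0.001,0.0065,0.03,0,0,0,0.05,0.001,0.0065,0.03,0,0,0,0.08,0.001,0.0065,0.03,0,0,0,0.105,0.001,0.0065,0.03,0,0,0,0.125,0.001,0.0065,0.03,0,0,0,0.13,0.001,0.0065,0.03,0,0,0,0.13,0.001,0.0065,0.03,0,0,0,0.13,0.001,0.0065,0.03]
}}

```text
time_s: 5.15
tcp_pos: [0.4935, -0.1745, 0.0493]
ee_rot: [[0.001, -0.129, 0.992], [-0.0, 0.992, 0.129], [-1.0, -0.0, 0.001]]
wrist_force: [0.8, -0.7, -0.5]
gripper_width: 0.476
```

```bash
python3 - <<'E'
from h import *
inc([(.4915,-.176,.036,97.35)])
cv2.imwrite('pics/w3.png',r.capture('wrist')[:,:,::-1])
E
```

```text
t 5.15 tcp [ 0.4935 -0.1745  0.0493] th 97.43 F [ 0.8 -0.7 -0.5] w 41.4
turn [0.08 0.05 0.03] shift [ 0.0133 -0.0012 -0.0022]
```

View pics/w3.png

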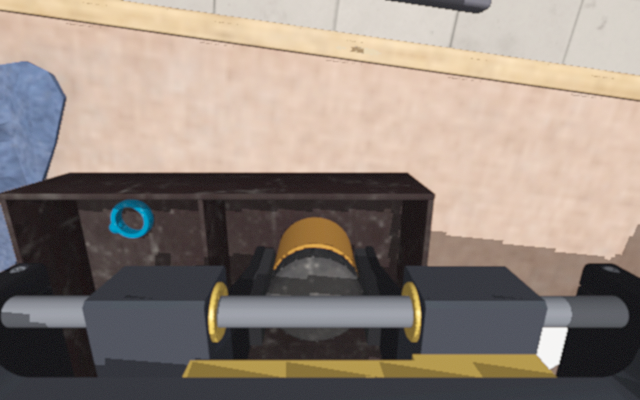

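The jar is inside the near compartment, between its walls (jar at x 275–355, divider at 215, end wall at 425). Lower it gently.

{"api": "move_arm", "payload": {
  "increments": [0,0,0,0.005,0,-0.001,0.03,0,0,0,0.009,0,-0.001,0.03,0,0,0,0.0115,0,-0.001,0.03,0,0,0,0.013,0,-0.001,0.03,0,0,0,0.0135,0,-0.001,0.03,0,0,0,0.0135,0,-0.001,0.03]
}}

```text
time_s: 5.7
tcp_pos: [0.4917, -0.1756, 0.0351]
ee_rot: [[0.0, -0.127, 0.992], [-0.0, 0.992, 0.127], [-1.0, -0.0, 0.0]]
wrist_force: [-0.6, -0.3, -0.9]
gripper_width: 0.473
```

{"api": "move_arm", "payload": {
  "increments": [0,0,0,0.0005,0,0,0.03,0,0,0,0.001,0,0,0.03,0,0,0,0.0015,0,0,0.03,0,0,0,0.0015,0,0,0.03]
}}

```text
time_s: 6.03
tcp_pos: [0.4918, -0.1756, 0.0349]
ee_rot: [[0.0, -0.128, 0.992], [-0.0, 0.992, 0.128], [-1.0, -0.0, 0.0]]
wrist_force: [-2.7, 1.3, 10.4]
gripper_width: 0.478
```

Contact (10 N). Release.

{"api": "move_arm", "payload": {
  "increments": [0,0,0,-0.0005,0,0,0.058,0,0,0,-0.0005,0,0,0.058,0,0,0,-0.0005,0,0,0.058,0,0,0,-0.0005,0,0,0.058,0,0,0,-0.03,0,0,0.058,0,0,0,-0.07,0,0,0.058,0,0,0,-0.11,0,0,0.058,0,0,0,-0.11,0,0,0.058]
}}

```text
time_s: 6.7
tcp_pos: [0.4968, -0.1765, 0.1514]
ee_rot: [[0.016, -0.129, 0.991], [-0.003, 0.992, 0.129], [-1.0, -0.005, 0.015]]
wrist_force: [0.1, 0.7, -0.1]
gripper_width: 0.668
```

```bash
python3 - <<'E'
from h import *
inc([(.581,.0454,.145,97.35)])
cv2.imwrite('pics/w4.png',r.capture('wrist')[:,:,::-1])
E
```

```text
t 6.7 tcp [ 0.4968 -0.1765  0.1514] th 97.43 F [ 0.1  0.7 -0.1] w 58.1
turn [0.08 0.86 0.3 ] shift [0.007  0.2092 0.112 ]
```

View pics/w4.png

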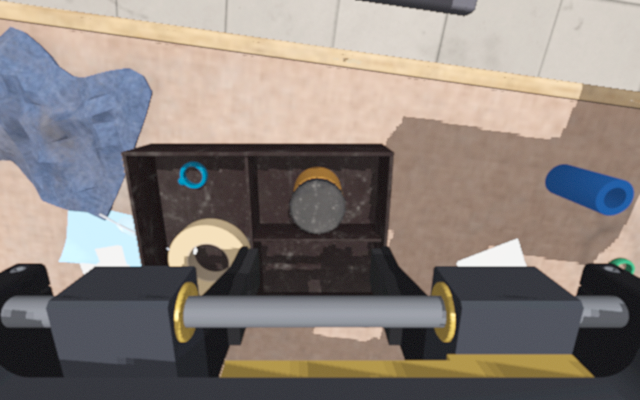

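The short jar stands upright in the near compartment at (317,200). Now the tall jar.

{"api": "move_arm", "payload": {
  "increments": [0,0,0,0.003,0.209,0.112,0.058,0,0,0,0.003,0.209,0.112,0.058,0,0,0,0.003,0.209,0.112,0.058,0,0,0,0.003,0.209,0.112,0.058,0,0,0,0.003,0.209,0.112,0.058,0,0,0,0.003,0.209,0.112,0.058,0,0,0,0.003,0.209,0.112,0.058,0,0,0,0.003,0.209,0.112,0.058,0,0,0,0.003,0.209,0.112,0.058]
}}

```text
time_s: 7.5
tcp_pos: [0.5752, 0.0457, 0.1392]
ee_rot: [[-0.003, -0.127, 0.992], [-0.001, 0.992, 0.127], [-1.0, -0.0, -0.003]]
wrist_force: [-0.4, 0.4, -0.6]
gripper_width: 0.665
```

```bash
python3 - <<'E'
from fit import *
inc([(.581,.0454,.036,97.35)])
cv2.imwrite('pics/w5.png',r.capture('wrist')[:,:,::-1])
s=r.sense();print(wproj((.581,.0454,.062),s))
E
```

```text
t 7.5 tcp [0.5752 0.0457 0.1392] th 97.3 F [-0.4  0.4 -0.6] w 57.9
turn [-0.05 -0.17  0.02] shift [ 0.1031 -0.001   0.006 ]
[313.05313236 227.9980321 ]
```

View pics/w5.png

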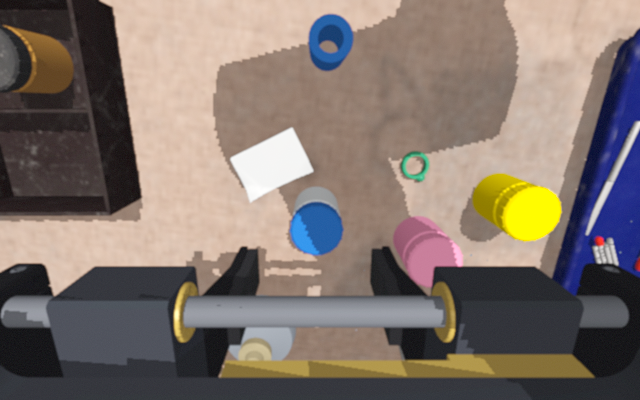

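The blue lid is at (317,229) against a predicted (313,228). Both fingers are clear of the pink jar. Descend and grip.

{"api": "move_arm", "payload": {
  "increments": [0,0,0,0.03,0.0005,0.005,0.058,0,0,0,0.06,0.0005,0.005,0.058,0,0,0,0.085,0.0005,0.005,0.058,0,0,0,0.1,0.0005,0.005,0.058,0,0,0,0.101,0.0005,0.005,0.058,0,0,0,0.101,0.0005,0.005,0.025,0,0,0,0.101,0.0005,0.005,0.025,0,0,0,0.101,0.0005,0.005,0.025,0,0,0,0.101,0.0005,0.005,0.025,0,0,0,0.101,0.0005,0.005,0.025,0,0,0,0.101,0.0005,0.005,0.025,0,0,0,0.101,0.0005,0.005,0.025]
}}

```text
time_s: 8.55
tcp_pos: [0.5819, 0.0473, 0.041]
ee_rot: [[0.002, -0.128, 0.992], [0.0, 0.992, 0.128], [-1.0, -0.0, 0.002]]
wrist_force: [-1.2, -0.7, 5.2]
gripper_width: 0.422
```

{"api": "move_arm", "payload": {
  "increments": [0,0,0,-0.015,0,0,0.025,0,0,0,-0.04,0,0,0.025,0,0,0,-0.08,0,0,0.025,0,0,0,-0.12,0,0,0.025,0,0,0,-0.13,0,0,0.025,0,0,0,-0.13,0,0,0.025,0,0,0,-0.13,0,0,0.025]
}}

```text
time_s: 9.13
tcp_pos: [0.5807, 0.0474, 0.1696]
ee_rot: [[0.0, -0.127, 0.992], [0.001, 0.992, 0.127], [-1.0, 0.001, 0.001]]
wrist_force: [-0.5, 1.1, -0.9]
gripper_width: 0.43
```

```bash
python3 - <<'E'
from fit import *
inc([(.563,-.167,.17,97.35)])
cv2.imwrite('pics/s6.png',r.capture('scene')[:,:,::-1])
E
```

```text
t 9.13 tcp [0.5807 0.0474 0.1696] th 97.28 F [-0.5  1.1 -0.9] w 37.4
turn [-0.07  0.03 -0.06] shift [-0.0006 -0.2104 -0.0447]
```

View pics/s6.png

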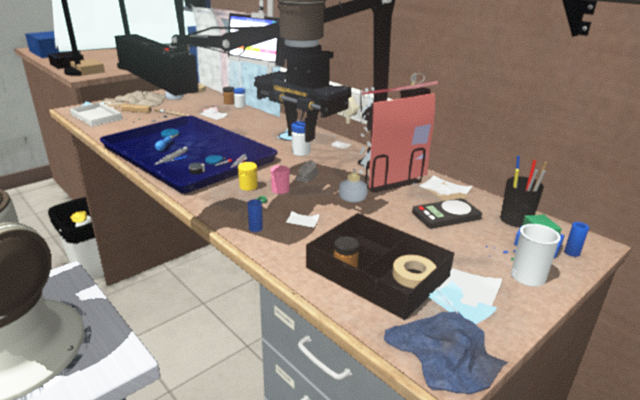

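The white jar is held upright at (300,137). The short jar stands in the tray at (346,252) and the wax tube at (255,215) has not moved.

{"api": "move_arm", "payload": {
  "increments": [0,0,0,0,-0.21,-0.0447,0.025,0,0,0,0,-0.21,-0.0447,0.025,0,0,0,0,-0.21,-0.0447,0.025,0,0,0,0,-0.21,-0.0447,0.025,0,0,0,0,-0.21,-0.0447,0.025,0,0,0,0,-0.21,-0.0447,0.025,0,0,0,0,-0.21,-0.0447,0.025,0,0,0,0,-0.21,-0.0447,0.025,0,0,0,0,-0.21,-0.0447,0.025]
}}

```text
time_s: 9.93
tcp_pos: [0.5631, -0.1658, 0.1683]
ee_rot: [[-0.002, -0.128, 0.992], [0.0, 0.992, 0.128], [-1.0, 0.001, -0.002]]
wrist_force: [0.5, -0.6, -0.5]
gripper_width: 0.429
```

```bash
python3 - <<'E'
from fit import *
inc([(.5635,-.167,.06,97.35)])
E
```

```text
t 9.93 tcp [ 0.5631 -0.1658  0.1683] th 97.35 F [ 0.5 -0.6 -0.5] w 37.3
turn [ 0.   -0.12 -0.04] shift [ 0.1083 -0.0014  0.0005]
```

{"api": "move_arm", "payload": {
  "increments": [0,0,0,0.02,-0.001,0,0.025,0,0,0,0.05,-0.001,0,0.025,0,0,0,0.08,-0.001,0,0.025,0,0,0,0.1,-0.001,0,0.025,0,0,0,0.108,-0.001,0,0.025,0,0,0,0.108,-0.001,0,0.025,0,0,0,0.108,-0.001,0,0.025]
}}

```text
time_s: 10.52
tcp_pos: [0.5644, -0.1669, 0.062]
ee_rot: [[0.001, -0.129, 0.992], [-0.0, 0.992, 0.129], [-1.0, -0.001, 0.0]]
wrist_force: [0.2, 0.1, 0.3]
gripper_width: 0.43
```

```bash
python3 - <<'E'
from fit import *
inc([(.5635,-.167,.045,97.35)])
a=r.capture('wrist')[:,:,::-1];b=r.capture('scene')[:,:,::-1]
cv2.imwrite('pics/w7.png',np.vstack([a[130:390],cv2.resize(b[150:320,240:560],(640,340))]))
E
```

```text
t 10.52 tcp [ 0.5644 -0.1669  0.062 ] th 97.42 F [0.2 0.1 0.3] w 37.4
turn [0.07 0.03 0.03] shift [ 0.017   0.0001 -0.0009]
```

View pics/w7.png

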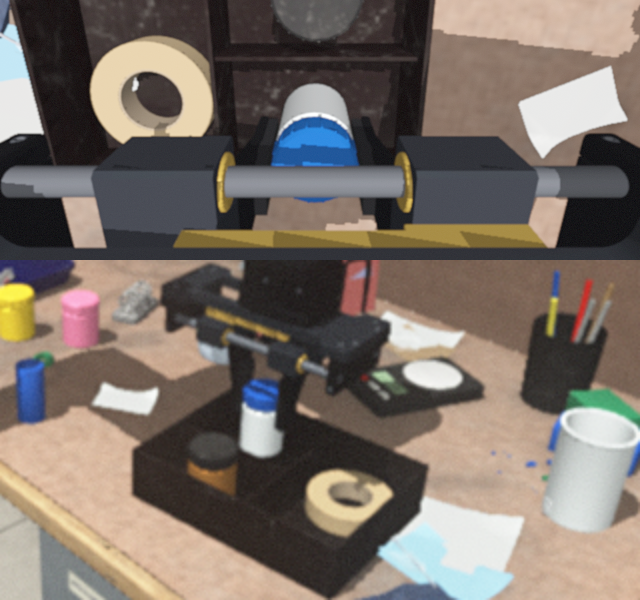

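The white jar is inside the far compartment, clear of the cross divider (at y≈55 in the upper image). Lower it gently to about 0.0455, then feel for contact.

{"api": "move_arm", "payload": {
  "increments": [0,0,0,0.006,0,-0.001,0.025,0,0,0,0.011,0,-0.001,0.025,0,0,0,0.014,0,-0.001,0.025,0,0,0,0.0155,0,-0.001,0.025,0,0,0,0.0165,0,-0.001,0.025,0,0,0,0.0165,0,-0.001,0.025]
}}

```text
time_s: 11.12
tcp_pos: [0.5625, -0.168, 0.0448]
ee_rot: [[-0.0, -0.127, 0.992], [-0.0, 0.992, 0.127], [-1.0, 0.0, -0.0]]
wrist_force: [0.2, 0.1, -0.6]
gripper_width: 0.43
```

{"api": "move_arm", "payload": {
  "increments": [0,0,0,0.0005,0,0,0.025,0,0,0,0.001,0,0,0.025,0,0,0,0.0015,0,0,0.025,0,0,0,0.0015,0,0,0.025]
}}

```text
time_s: 11.45
tcp_pos: [0.5627, -0.168, 0.044]
ee_rot: [[0.0, -0.127, 0.992], [-0.0, 0.992, 0.127], [-1.0, -0.0, 0.0]]
wrist_force: [-1.1, 0.4, 2.3]
gripper_width: 0.433
```

Contact (about 3 N over the carried weight). Release and retreat.

{"api": "move_arm", "payload": {
  "increments": [0,0,0,0.0005,0,0,0.025,0,0,0,0,0,0,0.056,0,0,0,0,0,0,0.056,0,0,0,0,0,0,0.056,0,0,0,0,0,0,0.056,0,0,0,-0.03,0,0,0.056,0,0,0,-0.07,0,0,0.056,0,0,0,-0.11,0,0,0.056,0,0,0,-0.14,0,-0.04,0.056,0,0,0,-0.14,0,-0.08,0.056,0,0,0,-0.14,0,-0.1,0.056,0,0,0,-0.14,0,-0.1,0.056]
}}

```text
time_s: 12.45
tcp_pos: [0.4586, -0.1807, 0.1843]
ee_rot: [[-0.001, -0.125, 0.992], [0.001, 0.992, 0.125], [-1.0, 0.001, -0.001]]
wrist_force: [0.1, 0.5, -0.3]
gripper_width: 0.644
```

```bash
python3 - <<'E'
from fit import *
inc([])
a=r.capture('wrist')[:,:,::-1];b=r.capture('scene')[:,:,::-1]
cv2.imwrite('pics/w8.png',np.vstack([a[130:390],cv2.resize(b[150:320,240:560],(640,340))]))
cv2.imwrite('pics/t8.png',r.capture('top')[:,:,::-1])
E
```

```text
t 12.45 tcp [ 0.4586 -0.1807  0.1843] th 97.19 F [ 0.1  0.5 -0.3] w 56.0
```

View pics/w8.png

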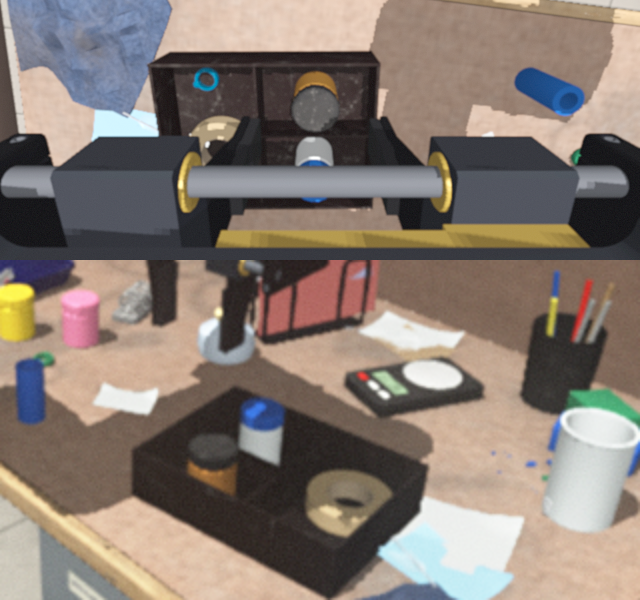

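View pics/t8.png

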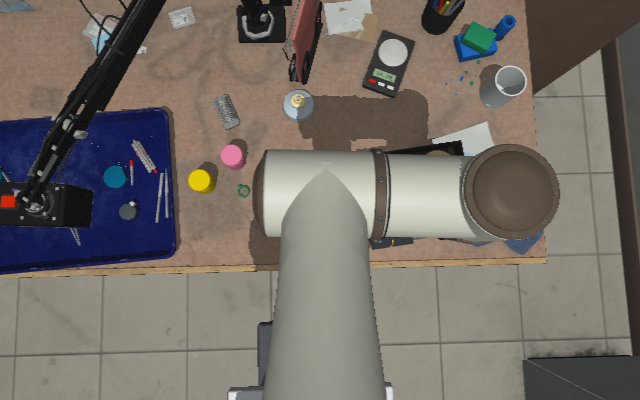

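The scene shows both jars upright, one in each small compartment: brown at (213,462) and white/blue at (262,430) in the lower image. The wax tube, tape and other items have not moved. The gripper is open and clear at z = 0.18. Handing in.

```bash
python3 -c "
from station import r
print(r.finish_job())"
```

```text
the job is handed in; nothing more can be done
None
```

Both screw-lid jars are standing upright in the tray. The short brown jar is in the near small compartment and the tall white jar is in the far one. I lowered each until it touched the floor (wrist force about 10 N for the short, 2 N for the tall) before letting go.

**Last checks:** The scene and wrist pictures show both jars upright in separate compartments. The wax tube, the pink and yellow look-alikes, and the tape and wax ring have not moved. The gripper was open and clear at z = 0.18, with about 12.5 s on the clock when I handed it in.

**What disagreed or failed:**
- The wrist camera put the tray about 3 mm off from where the top and scene cameras put it, which was well within the room in the compartments.
- The gripper read 1.5–2.5 mm under the stated jar diameters.
- The final top picture was blocked by the arm over the tray, so it confirmed nothing there.

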